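# Stow the shear-box grid plates ribs up and latch the case

### The arm

A 6-joint arm with a two-finger parallel gripper is mounted at the origin on a cart in front of the work surface, level with it; the furniture and walls round the work are solid. World frame = base frame: x ahead of the robot, y to its left, z up, the work surface at z = 0. Lengths are in m, angles in rad, forces in N, time in s.
With the tool pointing down it reaches from about 0.3 to 0.85 m from the base axis. Payload 5.4 kg.
Tool frame: the origin (TCP) lies at the very end of the fingers, on their centre line; the grasp point (between the pads) lies 19 mm behind it; z points along the fingers, y is the line along which they close (so a half turn about z gives the same grasp; the last joint's range is limited). The gripper opens to 85 mm and grips with 20 to 120 N. Pads are 22 mm wide; open, the fingers measure 114 mm over their backs; the gripper's body (76 mm by 85 mm) begins 54 mm behind the grasp point. The pads swing forward as they close: fully open they stand 13 mm farther back than shut.
Start: joints at [0.999, 0.158, 1.597, -0, 1.386, -0.21], TCP at [0.204, 0.538, 0.231] pointing down, gripper open.
Joint ranges: [-2.91, 2.91], [-0.94, 2.29], [0.18, 2.7], [-1.29, 4.43], [0.17, 2.64], [-3, 3]. Speed limits (rad/s): [2.57, 2.57, 3.14, 3.14, 3.14, 3.14].

### API

Orientations are given as [roll, pitch, yaw] about the fixed x, y, z axes, in that order (R = Rz(yaw) Ry(pitch) Rx(roll)).
In Python, from workcell import robot, sensors, optics gives the robot as it stands. Calls block until the motion is done:
- robot.move_to(position, orientation): joint-space move of the TCP to a pose.
- robot.move_linear(position, rot=None, v=0.15, f_stop=None): straight line of the TCP; rot=None keeps the orientation; v is the mean speed in m/s. With f_stop (N) it stops when the force on the tool has changed by that much, and returns True; else False.
- robot.goto_joints(angles): joint-space move.
- robot.move_gripper(opening): opening from 0.0 (shut) to 1.0 (fully open); the grip force is fixed at half the most; returns when the fingers have stopped.
- robot.sleep(seconds).
- robot.ik(position, orientation): joint angles nearest the present ones, or None.
- sensors.sense(): the state.
- optics.get_image(name): name is "scene" or "top" or "wrist"; returns (picture, depth): 384x512x3 uint8, blue, green, red; 384x512 float32, m along the optical axis (not along the pixel's ray), 0 where there is no reading.
- optics.camera_model(name): a dict with "intrinsics" (3x3 intrinsics, pixels), "eye" and "attitude" of the camera in the world. Camera axes: x right, y up, looking along -z (the intrinsics and any distortion apply to the point x, -y, -z); pixel columns grow to the right and rows downward; lengths in m; the calibration is good to about 2 mm. A picture is of the moment at which its call begins: read the wrist's pose just before it. camera_model takes no time and is no camera call; for the wrist camera it gives the pose at the moment of the call.
A pose or a line that the arm cannot do raises robot.Unreachable and nothing moves.
- robot.finish_job(): hands the job in; it is judged then, once.
The state is a dict: "time": time; "joints": joint angles; "joint_velocities": joint speeds; "effort": joint torques, N m; "ee_pos": TCP position; "orientation": TCP orientation; "ft_force": force on the tool from outside, world axes, zero at the start; "wrist_torque": the same for the moment, N m; "opening": opening from 0.0 (shut) to 1.0 (fully open); "grasp_force": force on a finger pad.
Only numpy, scipy, OpenCV 4.12 (cv2) and the standard library are available. Lean on these libraries where they do the work, as an engineer would, in place of code of your own. Each camera call takes 0.05 s, during which the arm holds its last target. There are 200 camera calls.

### The job

Put every grid plate that is out on the bench into the plate case, one to a nest, lying flat on the floor of its nest with the ribbed face up: turn over those that lie ribs down. When all of them are in, shut the cover fully and then swing the latch arm round over it as far as it goes. Leave the loading cap, the moisture tin and the brush where they are.

Things in the scene. Friction and masses are not known exactly. Their poses are not given: they have to be found in the camera images.
- plate_1: steel grid plate, 50 x 50 mm, body 10 mm thick, 160 g; one face has five parallel ribs 4 mm high, 3.5 wide, 44 long (along x), the other is smooth. Origin: centre of the smooth face; z points out of the ribbed face; x, y square to the sides. Lies smooth face down (origin at z=0) or on its ribs (origin at z=0.014, body 4 to 14 mm up). Always there
- plate_2: steel grid plate, 50 x 50 mm, body 10 mm thick, 160 g; one face has five parallel ribs 4 mm high, 3.5 wide, 44 long (along x), the other is smooth. Origin: centre of the smooth face; z points out of the ribbed face; x, y square to the sides. Lies smooth face down (origin at z=0) or on its ribs (origin at z=0.014, body 4 to 14 mm up). May be absent (None from the start)
- plate_3: steel grid plate, 50 x 50 mm, body 10 mm thick, 160 g; one face has five parallel ribs 4 mm high, 3.5 wide, 44 long (along x), the other is smooth. Origin: centre of the smooth face; z points out of the ribbed face; x, y square to the sides. Lies smooth face down (origin at z=0) or on its ribs (origin at z=0.014, body 4 to 14 mm up). May be absent (None from the start)
- plate_4: steel grid plate, 50 x 50 mm, body 10 mm thick, 160 g; one face has five parallel ribs 4 mm high, 3.5 wide, 44 long (along x), the other is smooth. Origin: centre of the smooth face; z points out of the ribbed face; x, y square to the sides. Lies smooth face down (origin at z=0) or on its ribs (origin at z=0.014, body 4 to 14 mm up). May be absent (None from the start)
- case: low plate case, fixed to the bench: base 136 mm (x) by 270 mm (y), 6 mm thick; four nests in a row along its y. Origin: centre of its underside; -x of the case is its front (towards the robot), x is where the cover is hinged; z up. Surroundings: the room's wall stands at x=0.84 behind the bench, the bench ends at about y=0.37 on the left
- nest_1 (a point): nest 1: centre of its floor (top of the base, z=0.006), 62 mm from the next along the case's y, nest 1 at +y. A 56 mm square space with stops 7 mm high at its corners; the middle 38 mm of its front and back sides is open for fingers. A plate may lie turned by any quarter turn
- nest_2 (a point): nest 2: centre of its floor (top of the base, z=0.006), 62 mm from the next along the case's y, nest 1 at +y. A 56 mm square space with stops 7 mm high at its corners; the middle 38 mm of its front and back sides is open for fingers. A plate may lie turned by any quarter turn
- nest_3 (a point): nest 3: centre of its floor (top of the base, z=0.006), 62 mm from the next along the case's y, nest 1 at +y. A 56 mm square space with stops 7 mm high at its corners; the middle 38 mm of its front and back sides is open for fingers. A plate may lie turned by any quarter turn
- nest_4 (a point): nest 4: centre of its floor (top of the base, z=0.006), 62 mm from the next along the case's y, nest 1 at +y. A 56 mm square space with stops 7 mm high at its corners; the middle 38 mm of its front and back sides is open for fingers. A plate may lie turned by any quarter turn
- lid (a joint): cover hinge, rad: 0 shut, 1.85 fully open, leaning back beyond upright, where it rests by its own weight. The cover weighs 250 g; pushed forward past upright (below about 1.4) it falls shut by itself, slowly; shut, its top is 30 mm above the bench
- lid_edge (a point): middle of the cover's free edge (front upper edge when shut), 132 mm from the hinge line; turns with the cover. Cover 270 mm long along the edge; when it stands open, its outer (back) face is the side away from the robot
- lid_hinge (a point): middle of the cover's hinge line, which runs along the case's y
- latch (a joint): latch arm, rad: 0 open, the arm lying along the case's -y clear of the cover; 1.57 closed, at its stop, pointing along the case's +x over the front of the cover. Light friction (about 1 N at the post), stays where it is left. Turns counterclockwise from above to close
- latch_post (a point): middle of the upright round post on the latch arm, 12 mm diameter, 20 mm high (37 to 57 mm above the bench), 36 mm from the pivot; hold or push here
- latch_pivot (a point): pivot of the latch arm on its vertical axis, in front of the middle of the case's front side, at the underside of the arm (31 mm up; arm 6 mm thick, 12 mm wide, reaching 45 mm)
- loading_cap: steel loading cap, 56 mm diameter, 29 mm high; bystander. Origin: centre of underside
- tin: aluminium moisture tin with its lid on, 64 mm diameter, 37 mm high; bystander. Origin: centre of underside
- brush: flat brush, 165 mm long, 38 mm wide, 13 mm high; bystander. Origin: centre of underside
Things that resemble listed ones, but are neither listed nor needed, are in the scene too. What is shaped like the plate_3 but orange or yellow is not meant.

How it is judged:
On the way, in this order (a step that is already met when the one before it is completed fails the run):
1. every plate present lies in a nest, ribs up, flat on the floor (angle between each of plate_1, plate_2, plate_3, plate_4's own z axis and vertical below 0.08 rad and (distance between plate_1 and nest_1 below 0.007 m or distance between plate_1 and nest_2 below 0.007 m or distance between plate_1 and nest_3 below 0.007 m or distance between plate_1 and nest_4 below 0.007 m) and (distance between plate_2 and nest_1 below 0.007 m or distance between plate_2 and nest_2 below 0.007 m or distance between plate_2 and nest_3 below 0.007 m or distance between plate_2 and nest_4 below 0.007 m) and (distance between plate_3 and nest_1 below 0.007 m or distance between plate_3 and nest_2 below 0.007 m or distance between plate_3 and nest_3 below 0.007 m or distance between plate_3 and nest_4 below 0.007 m) and (distance between plate_4 and nest_1 below 0.007 m or distance between plate_4 and nest_2 below 0.007 m or distance between plate_4 and nest_3 below 0.007 m or distance between plate_4 and nest_4 below 0.007 m)), for 0.3 s.
2. the cover is shut (all of step 1 and value of joint lid below 0.05 rad), for 0.2 s.
3. the latch arm is over the cover (all of step 2 and value of joint latch above 1.3 rad), for 0.2 s.
At the end, for the whole second after the job is handed in: every plate present lies flat (within 0.08 rad) with its ribs up, its origin within 7 mm of the centre of a nest's floor; cover shut (below 0.05 rad); latch arm over the cover (above 1.3 rad); plates at rest (all of step 3 and linear speed of each of plate_1, plate_2, plate_3, plate_4 below 0.02 m/s); the robot touches nothing.
It fails at once if the steel loading cap is pushed more than 3 cm away (distance of loading_cap from where it was at the start of the episode above 0.03 m).
It fails at once if the moisture tin is pushed more than 3 cm away (distance of tin from where it was at the start of the episode above 0.03 m).
It fails at once if the brush is pushed more than 3 cm away (distance of brush from where it was at the start of the episode above 0.03 m).
Of plate_2, plate_3, plate_4 only 2 to 3 are there at a start; the rules pass over those that are not, and their reading is None.
At some moment in a run one of plate_1, plate_2, plate_3, plate_4 may be knocked a few centimetres aside while the robot is not near it.
Once in a run the grip may slacken for a moment while it holds something.
It also fails if it takes over 210 s, if anything falls off the work surface, if the arm or the gripper's body presses on something with over 40 N, if the wrist force passes 120 N, or if a joint passes its speed limit or range.

## Working session

There is one attempt and no reset: what is moved stays moved. The work goes in short steps, each a Python script; the robot and the scene stay as the last script left them, time stands still between calls to the robot, and variables do not carry over. Pictures are saved under pics/ and viewed, at most 16 in all, crops included, and the job is handed in when it is done.

```bash
ls; mkdir -p pics
python3 - <<'E'
from workcell import robot, sensors, optics
import cv2,numpy as np
for n in ("top","scene"):
    p,d=optics.get_image(n); cv2.imwrite(f"pics/{n}0.png",p); np.save(f"pics/{n}0.npy",d)
    m=optics.camera_model(n); print(n,m)
s=sensors.sense(); print(s["time"],s["ee_pos"],s["orientation"])
E
```

```text
pics
top {'intrinsics': array([[469.90695075,   0.        , 253.9164527 ],
       [  0.        , 469.90695075, 185.38724899],
       [  0.        ,   0.        ,   1.        ]]), 'eye': array([ 0.35135987, -0.04097096,  1.30852892]), 'attitude': array([ 0.17445716,  0.00301346, -1.59473931])}
scene {'intrinsics': array([[376.38335096,   0.        , 254.16420037],
       [  0.        , 376.38335096, 193.69253204],
       [  0.        ,   0.        ,   1.        ]]), 'eye': array([-0.31599049, -0.76166535,  0.70985569]), 'attitude': array([ 1.05890481, -0.00243442, -0.86413747])}
0.1 [0.20325074 0.53729543 0.23041317] [-3.13990732e+00 -3.57652361e-04  2.77977535e+00]
```

View pics/top0.png

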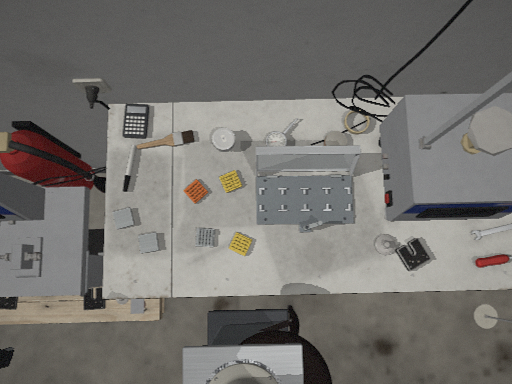

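View pics/scene0.png

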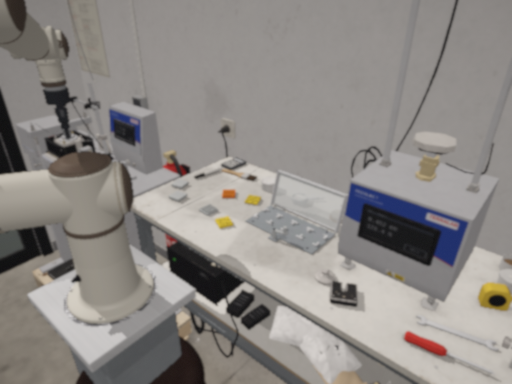

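The top view shows ribs-up grey plate (205,237), two smooth plates (123,217) and (149,242), and orange/yellow decoys at (195,190), (232,181) and (241,243). There is also a grey square at (137,306), off the bench edge. The case is at (306,187) with the cover open, and the latch is at (318,224).

```bash
cat > h.py <<'E'
from workcell import robot, sensors, optics
import cv2, numpy as np
from scipy.spatial.transform import Rotation as R
def cam(n): 
    m=optics.camera_model(n); return m["intrinsics"],np.array(m["eye"]),R.from_euler("xyz",m["attitude"]).as_matrix()
def ray(c,uv,z):
    K,e,A=c; uv=np.atleast_2d(uv).astype(float)
    d=np.c_[(uv[:,0]-K[0,2])/K[0,0],-(uv[:,1]-K[1,2])/K[1,1],-np.ones(len(uv))]@A.T
    return e+d*((z-e[2])/d[:,2])[:,None]
def pt(c,uv,dep):
    K,e,A=c; return e+A@(dep*np.array([(uv[0]-K[0,2])/K[0,0],-(uv[1]-K[1,2])/K[1,1],-1]))
def proj(c,P):
    K,e,A=c; q=(np.atleast_2d(P)-e)@A; q=q/-q[:,2:]
    return np.c_[q[:,0]*K[0,0]+K[0,2],-q[:,1]*K[1,1]+K[1,2]]
def snap(n,f=None):
    c=cam(n); p,d=optics.get_image(n)
    if f: cv2.imwrite(f"pics/{f}.png",p)
    return c,p,d
E
python3 - <<'E'
from h import *
c=cam("top"); d=np.load("pics/top0.npy")
for uv in [(123,217),(149,242),(205,237),(137,306),(110,150),(223,138),(276,139),(180,137),(318,224),(306,187),(258,175),(258,222),(353,222),(355,150),(338,137)]:
    print(uv,pt(c,uv,d[uv[1],uv[0]]).round(3))
p=cv2.imread("pics/top0.png")
a=cv2.resize(p[190:325,95:265],None,fx=4.5,fy=4.5,interpolation=2); b=cv2.resize(p[130:245,240:375],None,fx=4.5,fy=4.5,interpolation=2)
cv2.imwrite("pics/a.png",a); cv2.imwrite("pics/b.png",b)
E
```

```text
(123, 217) [0.5   0.321 0.015]
(149, 242) [0.429 0.249 0.014]
(205, 237) [0.439 0.095 0.012]
(137, 306) [ 0.201  0.479 -0.801]
(110, 150) [0.694 0.366 0.004]
(223, 138) [0.713 0.041 0.034]
(276, 139) [ 0.711 -0.108  0.016]
(180, 137) [0.725 0.165 0.013]
(318, 224) [ 0.463 -0.211  0.057]
(306, 187) [ 0.573 -0.189  0.005]
(258, 175) [ 0.611 -0.055  0.002]
(258, 222) [ 0.477 -0.051  0.006]
(353, 222) [ 0.472 -0.316  0.001]
(355, 150) [ 0.644 -0.304  0.134]
(338, 137) [ 0.712 -0.284  0.02 ]
```

View pics/a.png

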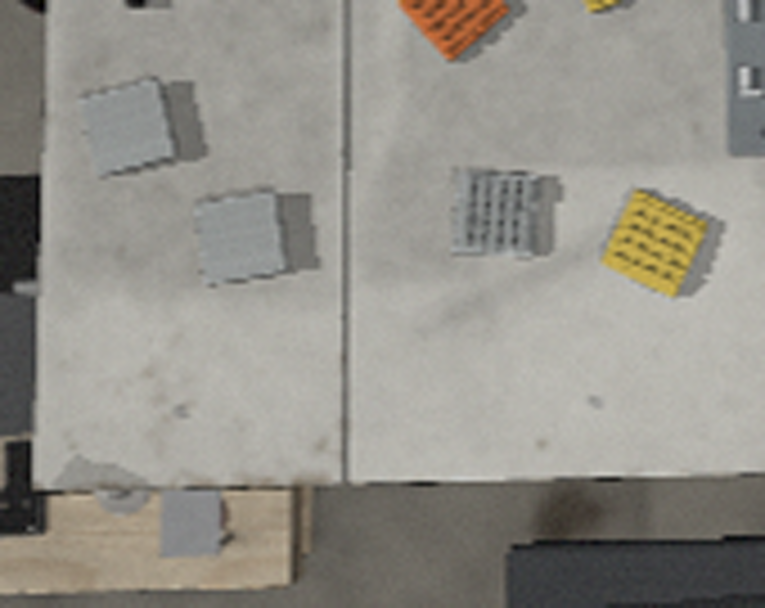

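View pics/b.png

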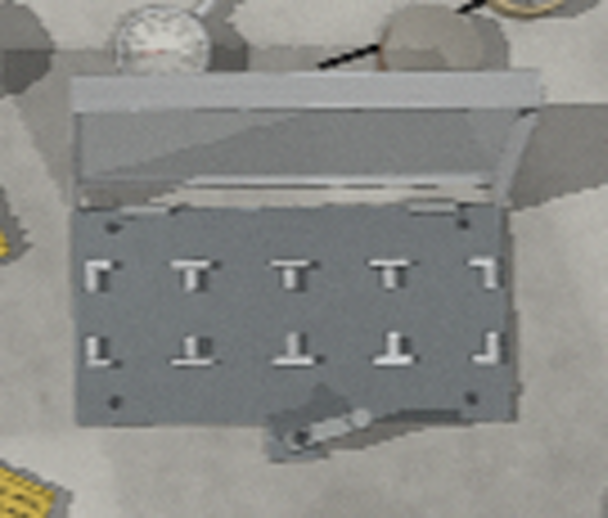

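The object at (137,306) is on a pallet at z=-0.8 m, so it isn't on the bench. That leaves three plates: (205,237) ribs up, and (123,217) and (149,242) ribs down. Next I measure poses and check the reach for a tilted flip.

```bash
cat >> h.py <<'E'
def plate_px(p,near,rad=60,half=None):
    """grey-blob contour nearest to pixel `near` -> minAreaRect corners. Plates: darker than bench"""
    raise NotImplementedError
def tool(yaw,tilt=0.0):
    """tool z down, closing axis (tool y) horizontal at heading yaw; tilt about it: back of tool leans to heading yaw-90deg for +"""
    cy=np.array([np.cos(yaw),np.sin(yaw),0]); lean=np.array([np.sin(yaw),-np.cos(yaw),0])
    z=-(np.cos(tilt)*np.array([0,0,1])+np.sin(tilt)*lean)
    return R.from_matrix(np.c_[np.cross(cy,z),cy,z]).as_euler("xyz")
E
python3 - <<'E'
from h import *
c=cam("top")
q=[(256.7,176),(351.8,176),(354.7,222.9),(257,224.4)]
P=ray(c,q,0.006); print(P.round(4))
s=sensors.sense(); w=cam("wrist"); T=R.from_euler("xyz",s["orientation"]).as_matrix()
print("cam in tool",T.T@(w[1]-s["ee_pos"]),"\n",(T.T@w[2]).round(3), w[0])
for x,y in [(0.43,0.15),(0.45,0.2),(.43,.25),(.5,.32)]:
  for yaw in np.deg2rad([-90,-45,0,45,90,135]):
    print(x,y,round(np.rad2deg(yaw)),[t for t in (-60,-50,-40,0,40,50,60,65) if all(robot.ik(np.array([x,y,z]),tool(yaw+k,np.deg2rad(t)*1)) is not None for k in(0,) for z in (.02,.12))])
E
```

```text
[[ 0.6077 -0.051   0.006 ]
 [ 0.6011 -0.3194  0.006 ]
 [ 0.4685 -0.3195  0.006 ]
 [ 0.4709 -0.0485  0.006 ]]
cam in tool [ 8.37849355e-02  9.13594461e-07 -1.42767516e-01] 
 [[-0.     0.945  0.326]
 [ 1.     0.     0.   ]
 [ 0.     0.326 -0.945]] [[342.80695793   0.         259.77665515]
 [  0.         342.80695793 194.93376885]
 [  0.           0.           1.        ]]
0.43 0.15 -90 [-60, -50, -40, 0, 50]
0.43 0.15 -45 [-60, -50, -40, 0, 40, 50, 60, 65]
0.43 0.15 0 [-60, -50, -40, 0, 40, 50, 60, 65]
0.43 0.15 45 [-50, -40, 0, 40, 50, 60, 65]
0.43 0.15 90 [-50, 0, 40, 50, 60, 65]
0.43 0.15 135 [-60, -50, 0, 40, 50, 60, 65]
0.45 0.2 -90 [-60, -50, -40, 0, 60, 65]
0.45 0.2 -45 [-60, -50, -40, 0, 40, 50, 60, 65]
0.45 0.2 0 [-60, -50, -40, 0, 40, 50, 60, 65]
0.45 0.2 45 [-50, -40, 0, 40, 50, 60, 65]
0.45 0.2 90 [-60, -50, 0, 40, 50, 60, 65]
0.45 0.2 135 [-60, -50, 0, 40, 50, 60, 65]
0.43 0.25 -90 [-60, -50, -40, 0, 60, 65]
0.43 0.25 -45 [-60, -50, -40, 0, 40, 50, 60, 65]
0.43 0.25 0 [-60, -50, -40, 0, 40, 50, 60, 65]
0.43 0.25 45 [-60, -50, -40, 0, 40, 50, 60, 65]
0.43 0.25 90 [-60, 0, 40, 50, 60, 65]
0.43 0.25 135 [-60, -50, -40, 0, 40, 50, 60, 65]
0.5 0.32 -90 [-60, -50, -40, 0, 60, 65]
0.5 0.32 -45 [-60, -50, -40, 0, 40, 50, 60, 65]
0.5 0.32 0 [-60, -50, -40, 0, 40, 50, 60, 65]
0.5 0.32 45 [-60, -50, -40, 0, 40, 50, 60, 65]
0.5 0.32 90 [-60, -40, 0, 40, 50, 60, 65]
0.5 0.32 135 [-60, -50, -40, 0, 40, 50, 60, 65]
```

Run:
```python
from h import *
print(sensors.sense()["time"])
robot.move_to([0.44,0.22,0.25],tool(0)); c,p,d=snap("wrist","w_bc"); np.savez("pics/w_bc.npz",d=d,e=c[1],A=c[2])
robot.move_to([0.53,-0.20,0.22],tool(0)); c,p,d=snap("wrist","w_case"); np.savez("pics/w_case.npz",d=d,e=c[1],A=c[2])
print(sensors.sense()["time"])
```

```text
0.1
3.2583
```

View pics/w_case.png

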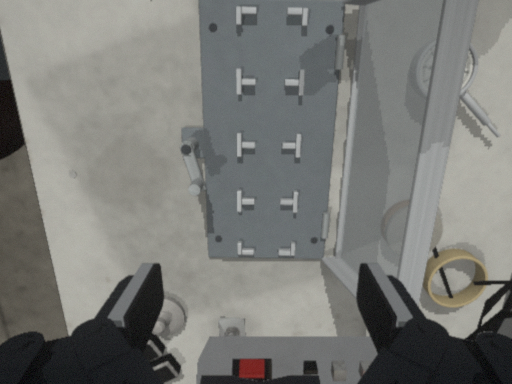

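View pics/w_bc.png

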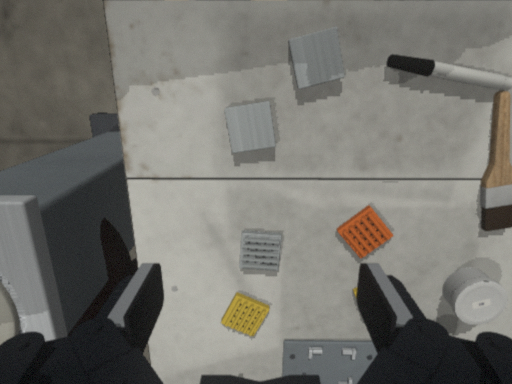

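w_case shows the four base screws at (213,27), (329,29), (218,239) and (314,240), the middle T stops at (246,146) and (291,146), the latch pivot at (186,149) and the post at (196,188). w_bc shows the smooth plates at (317,58) and (251,127), and the ribbed plate at (261,251). I measure plates from a height mask on depth.

```bash
cat >> h.py <<'E'
def heights(c,d):
    K,e,A=c; v,u=np.mgrid[:d.shape[0],:d.shape[1]]
    q=np.stack([(u-K[0,2])/K[0,0]*d,-(v-K[1,2])/K[1,1]*d,-d],-1)@A.T+e
    q[d<=0]=np.nan; return q
def plates(c,p,d,lo=0.0085,hi=0.022):
    """[(x,y,yaw,w,h,saturation)] of ~50mm square blobs on the bench"""
    q=heights(c,d); m=((q[...,2]>lo)&(q[...,2]<hi)).astype(np.uint8)
    m=cv2.morphologyEx(m,cv2.MORPH_CLOSE,np.ones((5,5))); m=cv2.morphologyEx(m,cv2.MORPH_OPEN,np.ones((3,3)))
    n,L,st,_=cv2.connectedComponentsWithStats(m); hsv=cv2.cvtColor(p,cv2.COLOR_BGR2HSV); out=[]
    for i in range(1,n):
        if st[i,4]<300: continue
        k=L==i; z=np.nanmedian(q[k][:,2])
        cn,_=cv2.findContours(k.astype(np.uint8),cv2.RETR_EXTERNAL,cv2.CHAIN_APPROX_NONE)
        x=ray(c,max(cn,key=len)[:,0],0.013)[:,:2]
        (cx,cy),(w,h),a=cv2.minAreaRect((x*1000).astype(np.float32))
        if 40<w<62 and 40<h<62:
            a=(a+45)%90-45; u,v=proj(c,[cx/1e3,cy/1e3,.013])[0].round()
            out.append((cx/1e3,cy/1e3,np.deg2rad(a),w,h,np.median(hsv[k][:,1]),(int(u),int(v))))
    return out
E
python3 - <<'E'
from h import *
K=cam("wrist")[0]
f=np.load("pics/w_bc.npz"); c=(K,f["e"],f["A"]); p=cv2.imread("pics/w_bc.png")
for o in plates(c,p,f["d"]): print(np.round(o[:6],3),o[6])
f=np.load("pics/w_case.npz"); c=(K,f["e"],f["A"])
S=ray(c,[(213,27),(329,29),(218,239),(314,240)],.006)[:,:2]; print(S.round(4),S.mean(0))
print("yaws",np.rad2deg([np.arctan2(*(b-a)[::-1]) for a,b in ((S[0],S[1]),(S[2],S[3]),(S[2],S[0]),(S[3],S[1]))]))
print("stops",ray(c,[(246,146),(291,146)],.013).round(4),"\npivot",ray(c,[(186,149)],.037).round(4),"post",ray(c,[(196,188)],.057).round(4))
q=heights(c,f["d"]); print("lid edge z",np.nanmax(q[20:300,380:480,2]), q[150,435].round(3), q[220,428].round(3))
E
```

```text
[ 0.498  0.323  0.246 50.291 49.901  7.   ] (316, 58)
[ 0.429  0.253  0.153 49.865 50.198  7.   ] (250, 127)
[5.6800e-01 1.2500e-01 7.0700e-01 4.9332e+01 5.0132e+01 1.8300e+02] (365, 233)
[ 0.44   0.1   -0.074 50.088 49.221  7.   ] (259, 251)
[ 4.1900e-01  4.0000e-03 -4.6400e-01  5.1879e+01  4.9468e+01  1.6200e+02] (244, 315)
[[ 0.4863 -0.0707]
 [ 0.5957 -0.0722]
 [ 0.4825 -0.2918]
 [ 0.5932 -0.2929]] [ 0.53939619 -0.18188905]
yaws [-0.82718801 -0.57578721 89.01443789 89.35072117]
stops [[ 0.5163 -0.1823  0.013 ]
 [ 0.5626 -0.1822  0.013 ]] 
pivot [[ 0.4596 -0.1807  0.037 ]] post [[ 0.4707 -0.2136  0.057 ]]
lid edge z 0.26310092731763923 [ 0.651 -0.162  0.13 ] [ 0.655 -0.215  0.13 ]
```

```bash
cat >> h.py <<'E'
CASE=np.array([0.5395,-0.182]); CY=-0.012
def nest(i): return CASE+(2.5-i)*0.062*np.array([-np.sin(CY),np.cos(CY)])
def look(xy,z=0.14,f=None,yaw=0.0):
    robot.move_to([xy[0],xy[1],z],tool(yaw)); return snap("wrist",f)
def nearest(xy,z=0.14,r=0.06,f=None):
    c,p,d=look(xy,z,f); L=[o for o in plates(c,p,d) if o[5]<60 and np.hypot(o[0]-xy[0],o[1]-xy[1])<r]
    return min(L,key=lambda o:np.hypot(o[0]-xy[0],o[1]-xy[1])) if L else None
def st():
    s=sensors.sense(); return dict(t=round(s["time"],1),op=round(s["opening"],3),gf=round(float(np.max(s["grasp_force"])),1),p=np.round(s["ee_pos"],4),f=np.round(s["ft_force"],1))
E
python3 - <<'E'
from h import *
o=nearest((.44,.10),f="c1"); print(o); x,y,a=o[:3]
robot.move_gripper(.70); robot.move_to([x,y,.06],tool(a))
hit=robot.move_linear([x,y,-0.004],v=.05,f_stop=6); print("hit",hit,st())
E
```

```text
(0.439877197265625, 0.09856562805175781, np.float64(-0.08246944368621124), 49.46037673950195, 49.120384216308594, np.float64(7.0), (258, 185))
hit False {'t': 6.8, 'op': 0.7, 'gf': 0.0, 'p': array([ 0.4402,  0.0985, -0.0037]), 'f': array([ 0.8, -0.4, -0.3])}
```

```bash
cat >> h.py <<'E'
def pick(x,y,a,z=-0.002,ap=.06):
    robot.move_gripper(.70); robot.move_to([x,y,ap],tool(a)); robot.move_linear([x,y,z],v=.08,f_stop=8)
    robot.move_gripper(0.0); robot.move_linear([x,y,.10],v=.15); s=st(); return s
def place(i,z=-0.002+0.0065):
    n=nest(i); robot.move_to([n[0],n[1],.12],tool(CY)); print("over",st())
    robot.move_linear([n[0],n[1],.05],v=.12); h=robot.move_linear([n[0],n[1],z],v=.05,f_stop=8); print("down",h,st())
    robot.move_gripper(.66); robot.move_linear([n[0],n[1],.12],v=.15)
E
python3 - <<'E'
from h import *
p=sensors.sense()["ee_pos"]; robot.move_linear([p[0],p[1],-.002],v=.05); robot.move_gripper(0); print(st())
robot.move_linear([p[0],p[1],.10],v=.15); print(st()); place(1); print(st())
n=nest(1); look((n[0],n[1]-.03),.2,"p1")
E
```

```text
{'t': 7.3, 'op': 0.564, 'gf': 62.7, 'p': array([ 0.4408,  0.0985, -0.0014]), 'f': array([-0.7,  0.5,  5.2])}
{'t': 8.1, 'op': 0.569, 'gf': 42.0, 'p': array([0.4392, 0.0986, 0.0989]), 'f': array([-0.3,  0.3, -1.9])}
over {'t': 9.0, 'op': 0.564, 'gf': 66.9, 'p': array([ 0.5395, -0.0877,  0.1188]), 'f': array([-0.4,  0.1, -1. ])}
down True {'t': 10.6, 'op': 0.563, 'gf': 67.6, 'p': array([ 0.5398, -0.0887,  0.0048]), 'f': array([-1.2, -0. ,  5.6])}
{'t': 11.7, 'op': 0.657, 'gf': 0.0, 'p': array([ 0.5398, -0.0887,  0.1189]), 'f': array([-0.1, -0.2,  0.1])}
```

View pics/p1.png

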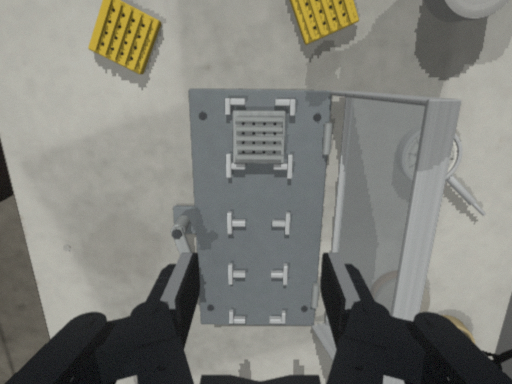

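The ribbed plate sits in nest 1 at (259,137), flat and inside its stops. Next is the first flip: grip the plate at -40° tilt, rotate to +70°, set it on its edge past vertical, and release.

```bash
cat >> h.py <<'E'
def M(e): return R.from_euler("xyz",e).as_matrix()
def flip(x,y,a,site,t1=-40,t2=70):
    lean=np.array([np.sin(a),-np.cos(a),0]); e1,e2=tool(a,np.deg2rad(t1)),tool(a,np.deg2rad(t2))
    c=np.array([x,y,.009]); tcp=np.array([x,y,0.010])+lean*0.0065; up=-M(e1)[:,2]
    robot.move_gripper(.70); robot.move_to(tcp+up*.07,e1)
    print("hit",robot.move_linear(tcp,v=.06,f_stop=8)); tcp=np.array(sensors.sense()["ee_pos"])
    robot.move_gripper(0); print("grip",st())
    robot.move_linear(tcp+[0,0,.10],v=.12)
    v=M(e2)@M(e1).T@(tcp-c); s=np.array([site[0],site[1],0])
    robot.move_to(s+[0,0,.10]+v,e2); print("turned",st())
    print("hit",robot.move_linear(s+[0,0,.02]+v,v=.05,f_stop=4),st())
    return e2
E
python3 - <<'E'
from h import *
for y in(.24,.25):print([robot.ik(np.array([.42,y,z]),tool(.15,np.deg2rad(70))) is not None for z in (.02,.05,.12)])
o=nearest((.429,.253),f="b1"); print(o)
flip(*o[:3],(.42,.24)); snap("scene","b2")
cv2.imwrite("pics/b2c.png",cv2.resize(cv2.imread("pics/b2.png")[130:280,100:300],None,fx=4,fy=4))
E
```

```text
[True, True, True]
[True, True, True]
(0.42892645263671875, 0.2530401153564453, np.float64(0.1531185800321603), 49.870826721191406, 51.060333251953125, np.float64(6.0), (259, 184))
hit False
grip {'t': 16.2, 'op': 0.555, 'gf': 60.9, 'p': array([0.4303, 0.2473, 0.0108]), 'f': array([-2.5,  2. ,  6.4])}
turned {'t': 18.7, 'op': 0.553, 'gf': 66.5, 'p': array([0.4197, 0.2412, 0.0935]), 'f': array([-0.3, -0.7, -1.8])}
hit True {'t': 20.0, 'op': 0.551, 'gf': 66.6, 'p': array([0.4201, 0.2411, 0.0214]), 'f': array([-0.5, -1.3,  4.5])}
```

View pics/b2c.png

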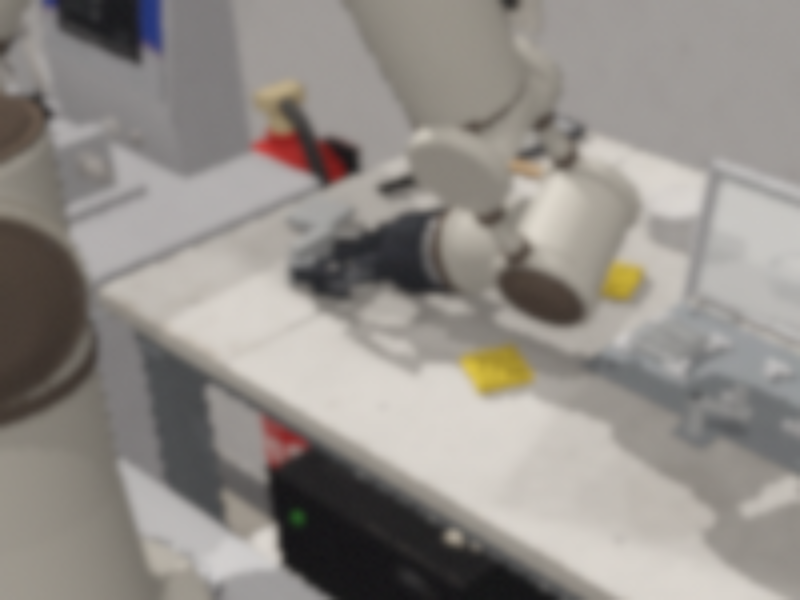

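The picture shows the arm tilted with the gripper near (330,265) and the plate touching the bench. I'll release, retract and look.

```bash
cat >> h.py <<'E'
def let_go():
    robot.move_gripper(.70); robot.sleep(.3); s=sensors.sense()
    robot.move_linear(np.array(s["ee_pos"])-M(s["orientation"])[:,2]*.10,v=.12)
    p=np.array(sensors.sense()["ee_pos"]); robot.move_linear([p[0],p[1],max(p[2],.16)],v=.2)
E
python3 - <<'E'
from h import *
let_go(); c,p,d=look((.43,.21),.2,"b3"); print(st())
for o in plates(c,p,d): print(np.round(o[:6],3),o[6])
E
```

```text
{'t': 23.4, 'op': 0.699, 'gf': 0.0, 'p': array([0.4292, 0.209 , 0.1979]), 'f': array([-0.1, -1.1,  0.1])}
[ 0.498  0.323  0.246 50.588 49.872  7.   ] (339, 41)
[ 0.423  0.218  0.138 49.3   49.405  7.   ] (254, 158)
[5.6800e-01 1.2500e-01 7.1700e-01 4.9207e+01 5.1094e+01 1.8400e+02] (391, 244)
[ 4.1900e-01  4.0000e-03 -4.5600e-01  5.1949e+01  4.9597e+01  1.6400e+02] (252, 336)
```

View pics/b3.png

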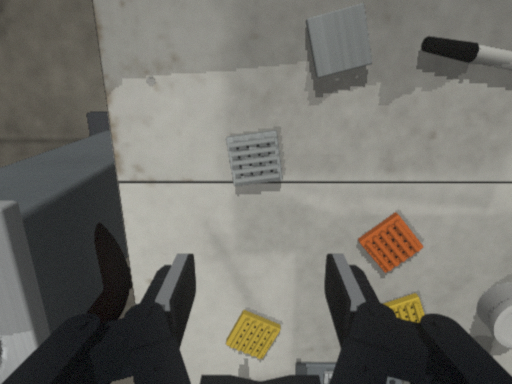

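The plate flipped cleanly: it lies ribs up at (254,158), and the last smooth one is at (339,41). I'll place this one, then flip the last.

Run:
```python
from h import *
o=nearest((.423,.218)); print(pick(*o[:3],z=0.0)); place(2,.006)
o=nearest((.498,.323)); print(o)
flip(*o[:3],(.43,.24)); let_go()
o=nearest((.43,.21),.16,f="a3"); print(o,st())
```

```text
{'t': 26.4, 'op': 0.559, 'gf': 61.9, 'p': array([0.422 , 0.2179, 0.099 ]), 'f': array([-0.6, -0.3, -1.8])}
over {'t': 27.9, 'op': 0.56, 'gf': 61.9, 'p': array([ 0.5397, -0.1497,  0.1196]), 'f': array([-1. , -0.3, -2.2])}
down True {'t': 29.4, 'op': 0.56, 'gf': 62.6, 'p': array([ 0.5391, -0.1506,  0.0072]), 'f': array([-1. ,  0.5,  3.8])}
(0.49797222900390625, 0.3236356506347656, np.float64(0.24555971443271205), 49.89018249511719, 51.04771041870117, np.float64(7.0), (259, 183))
hit False
grip {'t': 34.8, 'op': 0.548, 'gf': 60.9, 'p': array([0.4999, 0.3181, 0.0109]), 'f': array([-1.8,  2.8,  5.2])}
turned {'t': 37.2, 'op': 0.552, 'gf': 75.2, 'p': array([0.4298, 0.2411, 0.0935]), 'f': array([ 0.8, -0.1, -2. ])}
hit True {'t': 38.5, 'op': 0.552, 'gf': 75.5, 'p': array([0.4299, 0.2411, 0.0227]), 'f': array([-0.4,  0.3,  4.9])}
None {'t': 41.8, 'op': 0.702, 'gf': 0.0, 'p': array([0.4293, 0.2091, 0.1583]), 'f': array([-0.4,  0. ,  1.9])}
```

View pics/a3.png

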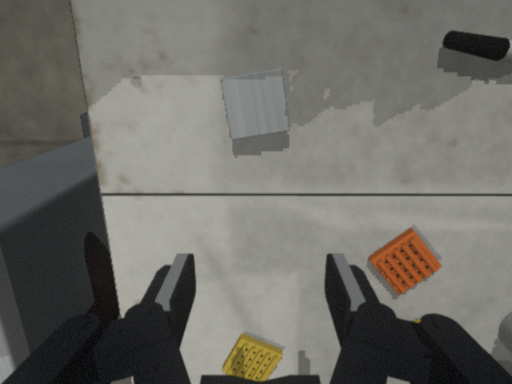

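The plate at (255,104) fell back onto its ribs, so it probably slipped in the grip. I'll retry the flip with slightly more rotation.

Run:
```python
from h import *
print([robot.ik(np.array([.43,.24,z]),tool(.15,np.deg2rad(74))) is not None for z in (.02,.05,.12)])
o=nearest((.43,.26)); print(o)
flip(*o[:3],(.43,.24),-42,74); let_go()
c,p,d=look((.43,.21),.2,"a4"); print([ (np.round(o[:6],3),o[6]) for o in plates(c,p,d) if o[5]<60],st())
```

```text
[True, True, True]
(0.4250400390625, 0.2725377502441406, np.float64(0.1576230007656499), 49.84214782714844, 50.6524772644043, np.float64(6.0), (255, 169))
hit False
grip {'t': 44.7, 'op': 0.556, 'gf': 61.0, 'p': array([0.4264, 0.2668, 0.0108]), 'f': array([-1.7,  3.1,  4.9])}
turned {'t': 47.3, 'op': 0.553, 'gf': 74.4, 'p': array([0.4295, 0.2419, 0.0937]), 'f': array([-0.2,  0.8, -0.9])}
hit True {'t': 48.5, 'op': 0.551, 'gf': 74.6, 'p': array([0.4298, 0.2418, 0.0248]), 'f': array([ 0.1, -0.7,  4.3])}
[(array([ 0.426,  0.275,  0.081, 49.896, 49.888,  7.   ]), (258, 97))] {'t': 51.9, 'op': 0.695, 'gf': 0.0, 'p': array([0.4292, 0.209 , 0.1979]), 'f': array([ 0.7, -0.7,  1. ])}
```

View pics/a4.png

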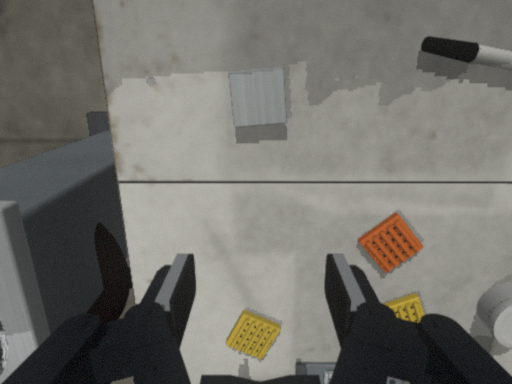

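It's still ribs down, at (258,97). I'll repeat the grip and turn, but measure the plate's angle in the grip from wrist depth before setting it down.

```bash
cat >> h.py <<'E'
def held(f=None):
    """normal & centroid (tool frame) of the points near the held plate"""
    s=sensors.sense(); c,p,d=snap("wrist",f); q=heights(c,d); T=M(s["orientation"])
    t=(q-np.array(s["ee_pos"]))@T; k=(abs(t[...,1])<.018)&(abs(t[...,0])<.035)&(t[...,2]>-.04)&(t[...,2]<.04)
    x=t[k]; 
    if len(x)<50: return len(x),None,None
    m=np.median(x,0); u,sv,vt=np.linalg.svd(x-x.mean(0),full_matrices=False)
    n=T@vt[2]; n*=np.sign(n@(c[1]-s["ee_pos"])); return len(x),n.round(3),x.min(0).round(3),x.max(0).round(3)
E
python3 - <<'E'
from h import *
o=nearest((.426,.275)); print(o); x,y,a=o[:3]
lean=np.array([np.sin(a),-np.cos(a),0]); e1=tool(a,np.deg2rad(-42)); tcp=np.array([x,y,.010])+lean*.0065
robot.move_gripper(.7); robot.move_to(tcp-M(e1)[:,2]*.07,e1); robot.move_linear(tcp,v=.06,f_stop=8); robot.move_gripper(0); print(st(),held())
p=np.array(sensors.sense()["ee_pos"]); robot.move_linear(p+[0,0,.10],v=.08); print("lift",st(),held())
for t in (0,40,74):
    robot.move_linear(p+[0,-.01*(t>50),.10+t*1e-4],rot=tool(a,np.deg2rad(t)),v=.01); print(t,st(),held(f"h{t}"))
E
```

```text
(0.42643692016601564, 0.27606686401367186, np.float64(0.08214069309439778), 49.89727020263672, 50.9249267578125, np.float64(6.0), (262, 183))
{'t': 54.9, 'op': 0.553, 'gf': 61.0, 'p': array([0.4274, 0.2703, 0.0108]), 'f': array([-0.7,  2.6,  4.2])} (6235, array([-0.022,  0.255,  0.967]), array([-0.016, -0.018, -0.023]), array([0.035, 0.018, 0.011]))
lift {'t': 56.4, 'op': 0.558, 'gf': 61.6, 'p': array([0.427 , 0.27  , 0.1101]), 'f': array([ 0.1, -0.1, -1.8])} (5045, array([-0.009,  0.143,  0.99 ]), array([-0.017, -0.018, -0.023]), array([0.027, 0.018, 0.012]))
0 {'t': 57.3, 'op': 0.552, 'gf': 62.0, 'p': array([0.4272, 0.2702, 0.1107]), 'f': array([-0.4,  0.7, -1.5])} (4967, array([ 0.046, -0.556,  0.83 ]), array([-0.016, -0.018, -0.023]), array([0.027, 0.018, 0.011]))
40 {'t': 58.2, 'op': 0.556, 'gf': 62.1, 'p': array([0.4275, 0.2707, 0.1148]), 'f': array([-0.2, -0.2, -1.6])} (4965, array([ 0.078, -0.956,  0.281]), array([-0.016, -0.018, -0.023]), array([0.027, 0.018, 0.01 ]))
74 {'t': 59.5, 'op': 0.554, 'gf': 62.2, 'p': array([0.4276, 0.2605, 0.1185]), 'f': array([ 0.2, -0.7, -1.9])} (4964, array([ 0.076, -0.95 , -0.301]), array([-0.015, -0.018, -0.023]), array([0.027, 0.018, 0.01 ]))
```

Run:
```python
from h import *
p=np.array(sensors.sense()["ee_pos"])
print(robot.move_linear([p[0],p[1]-.02,.012],v=.05,f_stop=4),st(),held())
p=np.array(sensors.sense()["ee_pos"])
print(robot.move_linear(p-[0,0.003,.008],v=.02,f_stop=20),st(),held("h_dn"))
```

```text
True {'t': 61.3, 'op': 0.559, 'gf': 62.3, 'p': array([0.4277, 0.2417, 0.0193]), 'f': array([-0.5, -1.9,  4.2])} (12398, array([-0.996, -0.086,  0.002]), array([-0.032, -0.018, -0.037]), array([0.027, 0.018, 0.013]))
True {'t': 61.7, 'op': 0.555, 'gf': 62.1, 'p': array([0.4278, 0.2404, 0.0187]), 'f': array([ 0.1, -0.2,  4.5])} (12435, array([-0.996, -0.09 ,  0.003]), array([-0.031, -0.018, -0.039]), array([0.027, 0.018, 0.014]))
```

View pics/h_dn.png

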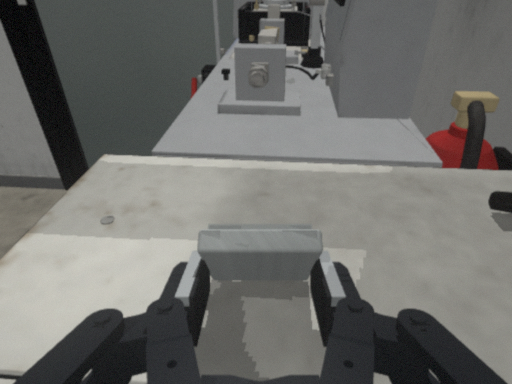

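The wrist view shows the held plate at (260,255) with its smooth face toward the camera and down. The contact height, 19 mm, is right for an unslipped grip. So the fast turn had caused the slip. I'll release it.

Run:
```python
from h import *
let_go(); c,p,d=look((.43,.21),.2,"a5"); L=[o for o in plates(c,p,d) if o[5]<60]; print([(np.round(o[:6],3),o[6]) for o in L],st())
if L:
    o=L[0]; u,v=o[6]; g=cv2.cvtColor(p,cv2.COLOR_BGR2GRAY)[v-18:v+18,u-18:u+18]; print("std",g.std())
    for n,uv in(("b3",(254,158)),("a4",(258,97))):
        r=cv2.imread(f"pics/{n}.png",0)[uv[1]-18:uv[1]+18,uv[0]-18:uv[0]+18]; print(n,r.std())
```

```text
[(array([ 0.429,  0.222,  0.079, 49.298, 49.513,  7.   ]), (261, 154))] {'t': 65.2, 'op': 0.695, 'gf': 0.0, 'p': array([0.4291, 0.209 , 0.1978]), 'f': array([-1. , -0.6, -0.7])}
std 21.81356292684538
b3 21.344088884642062
a4 3.395468199573498
```

Ribs up now: the contrast matches the earlier flipped plate. I'll place it in nest 4 and check all three.

Run:
```python
from h import *
o=nearest((.429,.222)); print(pick(*o[:3],z=0.0)); place(4,.006)
c,p,d=look((.535,-.23),.24,"p3"); q=heights(c,d); print(st())
cv2.imwrite("pics/p3.png",p)
m=((q[...,2]>.0145)&(q[...,2]<.028)).astype(np.uint8); m=cv2.morphologyEx(m,cv2.MORPH_CLOSE,np.ones((5,5)));m=cv2.morphologyEx(m,cv2.MORPH_OPEN,np.ones((5,5)))
n,L,s,_=cv2.connectedComponentsWithStats(m)
for i in range(1,n):
    if s[i,4]<300: continue
    cn,_=cv2.findContours((L==i).astype(np.uint8),0,1); x=ray(c,max(cn,key=len)[:,0],.019)[:,:2]
    print(np.round(cv2.minAreaRect((x*1e3).astype(np.float32))[:2],1),"nest err mm",min(np.round(1e3*(np.array(cv2.minAreaRect(x.astype(np.float32))[0])-nest(k)),1).tolist() for k in(1,2,3,4)), np.nanmedian(q[L==i][:,2]))
print([nest(k).round(4) for k in (1,2,3,4)])
```

```text
{'t': 68.2, 'op': 0.561, 'gf': 62.0, 'p': array([0.4284, 0.2225, 0.0989]), 'f': array([-0.7,  0.8, -1.5])}
over {'t': 70.0, 'op': 0.564, 'gf': 62.0, 'p': array([ 0.5386, -0.2737,  0.1198]), 'f': array([ 0.9,  0.4, -1.9])}
down True {'t': 71.6, 'op': 0.559, 'gf': 62.7, 'p': array([ 0.5377, -0.2745,  0.0072]), 'f': array([-1.9,  1. ,  5.3])}
{'t': 73.3, 'op': 0.658, 'gf': 0.0, 'p': array([ 0.5343, -0.2296,  0.2383]), 'f': array([-0.1, -1.3, -0.3])}
[[537.5 -98.4]
 [ 53.7  41.5]] nest err mm [-3.1, -9.4] 0.01667901426984969
[[ 620.6 -197.2]
 [ 239.5   26.7]] nest err mm [80.0, -108.2] 0.021525930676905003
[[ 725.5 -107.4]
 [  49.2   18.5]] nest err mm [184.8, -18.4] 0.018584392702680308
[[ 538.9 -153.3]
 [  49.    51.9]] nest err mm [-1.7, -64.3] 0.01649530592071813
[[ 537.4 -274.6]
 [  49.3   48.9]] nest err mm [-3.2, -185.6] 0.016841867884600126
[[ 722.4 -276.9]
 [  46.8   17.4]] nest err mm [181.8, -187.9] 0.01684777104005164
[[ 842.4 -437.2]
 [  14.8  126.4]] nest err mm [301.8, -348.2] 0.02116313046902324
[array([ 0.5406, -0.089 ]), array([ 0.5399, -0.151 ]), array([ 0.5391, -0.213 ]), array([ 0.5384, -0.275 ])]
```

View pics/p3.png

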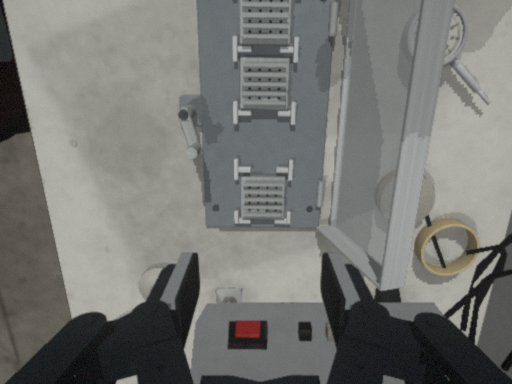

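All three plates sit inside their stops: nest 1 (265,20), nest 2 (265,83) and nest 4 (263,197). Plate body heights are about 16.6 mm. Now I shut the cover by pushing from behind.

Run:
```python
from h import *
robot.move_gripper(0); robot.move_linear([.56,-.19,.25],v=.2)
robot.move_to([.72,-.19,.24],tool(0)); print(robot.move_linear([.72,-.19,.105],v=.12,f_stop=8),st())
print(robot.move_linear([.575,-.19,.105],v=.08,f_stop=25),st()); robot.sleep(1.5)
robot.move_linear([.575,-.19,.24],v=.2); robot.move_to([.46,-.26,.25],tool(0)); robot.sleep(1); c,p,d=snap("wrist","lid"); print(st())
q=heights(c,d); uv=proj(c,[[.55,-.15,.03],[.5,-.1,.03],[.59,-.1,.03]]).astype(int); print(uv,[q[b,a].round(3) for a,b in uv])
```

```text
False {'t': 76.3, 'op': 0.001, 'gf': 0.0, 'p': array([ 0.7207, -0.1903,  0.1064]), 'f': array([-0.5,  0.6,  0.5])}
False {'t': 78.2, 'op': 0.001, 'gf': 0.0, 'p': array([ 0.5752, -0.19  ,  0.105 ]), 'f': array([ 0. , -0.8, -0.3])}
{'t': 82.2, 'op': 0.001, 'gf': 0.0, 'p': array([ 0.46, -0.26,  0.25]), 'f': array([ 0.5, -0.1,  0.3])}
[[351  48]
 [302 -10]
 [399 -10]] [array([ 0.549, -0.15 ,  0.029]), array([ 0.47 , -0.242,  0.33 ]), array([ 0.497, -0.249,  0.324])]
```

View pics/lid.png

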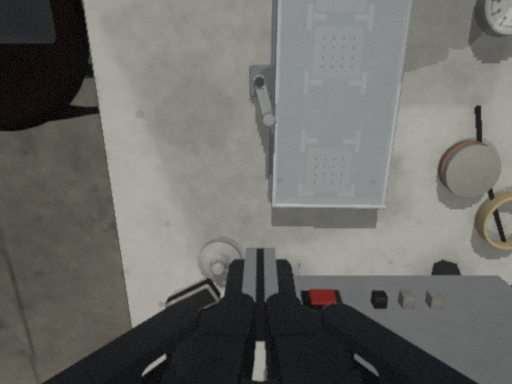

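The cover is shut (its top reads z=0.029). The latch pivot is at (259,82) and its post at (268,120). I'll push the post round the arc with closed fingers.

Run:
```python
from h import *
c=cam("wrist"); pv=ray(c,[(259,82)],.037)[0]; po=ray(c,[(268,120)],.057)[0]; v=(po-pv)[:2]; print(pv,po,np.hypot(*v),np.rad2deg(np.arctan2(v[1],v[0])))
pv=np.array([.4605,-.181])
pos=lambda t:[pv[0]+.036*np.cos(np.deg2rad(t)),pv[1]+.036*np.sin(np.deg2rad(t)),.044]
s=pos(-135); robot.move_to([s[0],s[1],.12],tool(0)); print("dn",robot.move_linear(s,v=.08,f_stop=6),st())
for t in range(-128,-4,6):
    if robot.move_linear(pos(t),v=.05,f_stop=12): break
print("angle",t,st())
p=sensors.sense()["ee_pos"]; robot.move_linear([p[0],p[1]-.01,.044],v=.05); robot.move_linear([p[0],p[1]-.01,.16],v=.15)
robot.move_to([.44,-.24,.25],tool(0)); snap("wrist","latch"); print(st())
```

```text
[ 0.45939932 -0.18103934  0.037     ] [ 0.46809445 -0.21553481  0.057     ] 0.03557446901910783 -75.85242256617627
dn False {'t': 83.9, 'op': -0.004, 'gf': 0.0, 'p': array([ 0.4355, -0.2068,  0.0446]), 'f': array([0.6, 0.7, 0. ])}
angle -8 {'t': 89.2, 'op': -0.001, 'gf': 19.3, 'p': array([ 0.4932, -0.1959,  0.0443]), 'f': array([-17.8, -38.2,  -8. ])}
{'t': 91.2, 'op': -0.0, 'gf': 0.0, 'p': array([ 0.4395, -0.2395,  0.2485]), 'f': array([-0.2,  0.1, -0.9])}
```

View pics/latch.png

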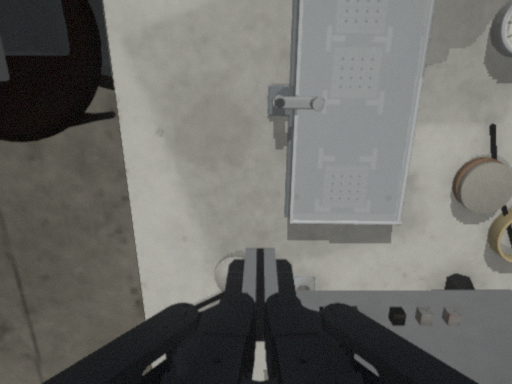

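The latch arm points straight along +x over the cover (280,103 to 317,103), at its stop. The cover is shut with the plates visible inside, and the robot is clear, so I'm handing in.

```bash
python3 -c "
from h import *
print(robot.finish_job(),st())"
```

```text
the job is handed in; nothing more can be done
the job is handed in; nothing more can be done
```

I put the three plates on the bench ribs up in nests 1, 2 and 4, shut the cover, swung the latch arm to its stop and handed the job in at about 91 s; no verdict came back.

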